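# Close the double-lidded biscuit tin and lift off only its outer cover

### The arm

A 6-joint arm with a two-finger parallel gripper is mounted at the origin on a cart in front of the work surface, level with it; the furniture and walls round the work are solid. World frame = base frame: x ahead of the robot, y to its left, z up, the work surface at z = 0. Lengths are in m, angles in rad, forces in N, time in s.
With the tool pointing down it reaches from about 0.375 to 0.75 m from the base axis. Payload 9 kg.
Tool frame: the origin (TCP) lies midway between the tips of the shut fingers; the grasp point (between the pads) lies 19 mm behind it; z points along the fingers, y is the line along which they close (so a half turn about z gives the same grasp; the last joint's range is limited). The gripper opens to 85 mm and grips with 20 to 120 N. Pads are 22 mm wide; open, the fingers measure 114 mm over their backs; the gripper's body (76 mm by 85 mm) begins 54 mm behind the grasp point. The pads swing forward as they close: fully open they stand 13 mm farther back than shut.
Start: joints at [-1.382, 0.104, 0.097, 1.564, 0, 1.353], TCP at [0.237, -0.551, 0.231] pointing down, gripper open.
Joint ranges: [-2.99, 2.99], [-0.84, 1.86], [-1.1, 1.16], [-1.84, 2.11], [-1.51, 1.56], [-3.14, 3.14]. Speed limits (rad/s): [2.22, 2.22, 2.57, 3.14, 3.14, 3.14].

### API

Orientations are given as a rotation vector (axis times angle).
In Python, from rig import robot, snapshot, camera_info, boxes_of gives the robot as it stands.
- The arm moves only by the tool arm_command, never from a script. Its argument "series" is one flat list of numbers, 7 for each row, row after row: the opening, from -1 (shut) to 1 (fully open), then the shift along the tool's x, y, z in mm, then the turn, a rotation vector about the tool's x, y, z in degrees. A call has 1 to 20 rows; each row shifts and turns the commanded pose from where the row before left it, along the tool's axes as they then stand; what a row does not reach is not made up. A row lasts 1/12 s, in which the tool goes at most 41.7 mm and 7.16 degrees, less where a joint would pass 70% of its speed; a pose out of reach is approached as far as the arm can. A call is refused whole if a number of a shift passes 41.7 or a number of a turn 7.16, either way. A call with a gripper value outside its range is refused whole. The fingers move at their own pace and stop on an object; "force" is the grip in N (left out, the last holds). Time passes only in rows, so rows that do not move let the fingers close. It gives the time, the measured TCP pose, the force, the opening and the grip force at its end, in the units of the state.
- robot.observe(): the state, without advancing time (a new reading comes with each control period).
- snapshot(name): name is "side" or "top"; returns the picture (384x512x3 uint8, red, green, blue); there is no depth.
- camera_info(name): a dict with "fx", "fy", "cx", "cy" (pixels), "position" and "rotation" of the camera in the world. Camera axes: x right, y down, z forward; pixel columns grow to the right and rows downward; lengths in m; the calibration is good to about 2 mm. A picture is of the moment at which its call begins. camera_info takes no time and is no camera call.
- robot.hand_in(): hands the job in; it is judged then, once.
Trained networks look in the newest picture that a camera, given by its name, has taken for a name from the list of things; names that differ only in an ending like _2 or _b are one class to them, and where a whole thing is asked for, a point or a joint stands for the part that bears it (a point fixed in the world has none). Each returns a list of dicts, best first, with "confidence" (0 to 1); they miss things now and then, are a little off and sometimes report something else, mostly with a low value. They report only what shows in the picture. A call takes as long as a camera call. They do not tell look-alikes from the thing itself.
- boxes_of(camera, query): "box" ([centre column, centre row, width, height] in pixels, round what is visible of it).
The state is a dict: "t": time; "q": joint angles; "qd": joint speeds; "joint_torque": joint torques, N m; "ee_pos": TCP position; "eef_rot": TCP orientation; "force": force on the tool from outside, world axes, zero at the start; "wrist_torque": the same for the moment, N m; "grip_width": finger opening in m; "grip_force": force on a finger pad.
Only numpy, scipy, OpenCV 4.12 (cv2) and the standard library are available. Lean on these libraries where they do the work, as an engineer would, in place of code of your own. Each camera call takes 0.05 s, during which the arm holds its last target. There are 200 camera calls.

### The job

Put the double lid back on the tin of joining biscuits: carry the coupled pair over (the black head on the grey outer cover is its handle) and lower it in the hand, not dropping it, until the inner lid sits fully home in the mouth of the tin. Then press the red lever on the head all the way down to uncouple the lids, lift the outer cover off alone, and finish still holding it level about 12 cm above where it lay, over the tin, so that the humidity gauge on the inner lid can be read. The inner lid must stay seated, and the tin and the tools around must stay where they stand.

Things in the scene. Friction and masses are not known exactly. Their poses are not given: they have to be found in the camera images.
- tin: open round metal tin with a green band, 133 mm outside diameter, 95 mm high, bore 128 mm, loose, about 1.6 kg, part filled with beech joining biscuits (nothing reaches higher than 55 mm inside). Origin: centre of its underside, z up.
- tin_mouth (a point): centre of the tin's mouth, level with the top of its rim, 95 mm above its underside
- inner_lid: inner lid, 0.18-0.29 kg: black plug 123 mm wide, 16 mm deep, foot tapering to 111 mm over its lowest 8 mm, under a steel flange 132 mm wide, 3 mm thick. On top a steel eye (44 mm above the origin) and a round gauge. Origin: centre of the plug's underside, z up; 79 mm above the tin's underside when seated (flange on the rim). At the start it stands on the table inside the cover.
- cover: grey round outer cover, 0.26-0.42 kg, 146 mm wide, skirt to 14 mm below the origin. Origin: centre of the face that rests on the inner lid, 19 mm above the inner lid's origin when together (98 mm above the tin's underside when seated). z up; the red lever points to its -x. Lifted with the lever up, it takes up 1.5 mm of play and then carries the inner lid by its eye, hung on a hook in the head.
- cover_head (a point): grip point in the black head on the cover: two cheeks, 37 mm over their outer faces (along the cover's y), 42 mm long (x -15 to +27 mm of the cover's origin), 11 to 51 mm above the origin. The point lies between them, 35 mm above the origin, 4 mm to +x, 24 mm above the top plate. Axes as the cover's: fingers close along y on the outer faces.
- lever_pad (a point): top of the ribbed pad (14 mm wide, 18 mm long) at the end of the red lever, 60 mm from its pivot. Pivot: axis along the cover's y, 37 mm above the cover's origin, in its middle. Lever up: pad 47 mm to the cover's -x and 75 mm above its origin; down: 60 mm to -x, 33 mm up. The lever stays under a point 48 mm to -x all the way down; there its top ends 34 mm above the cover's origin.
- release_lever (a joint): angle of the red lever, rad: 0 to 0.1 = raised (slanting up at 35 degrees, lids coupled), 0.75 = pressed fully down, just below level (stop; lids uncoupled). It goes down under 2 to 4 N on the pad, held only by friction, and stays where it is left.
- tape_1: bystander: roll of masking tape lying flat, 96 mm in diameter, 25 mm high; origin at the centre of its underside
- sanding_block: bystander: wooden sanding block, 62 x 112 x 34 mm; origin at the centre of its underside
- screwdriver_a: bystander: screwdriver with an orange handle, 202 mm long, 30 mm high, lying near the robot; origin at its middle, on the table
- caliper: bystander: digital caliper, 80 x 200 x 14 mm, lying near the robot; origin at its middle, on the table
There are look-alikes about, which are no part of the job. There is more than one size of the tin; the one meant has the size given above.

How it is judged:
On the way, in this order (a step that is already met when the one before it is completed fails the run):
1. both lids are carried clear of the table, coupled, the lever up (height (world z) of inner_lid above 0.06 m and height (world z) of cover above 0.075 m and contact force between the fingers and cover above 0.5 N and value of joint release_lever below 0.3 rad), for 0.2 s.
2. the pair is lowered by hand into the mouth of the tin, the lever still up (horizontal distance between inner_lid and tin_mouth below 0.005 m and z of inner_lid in the frame of tin between 0.07 and 0.087 m and contact force between the fingers and cover above 0.5 N and value of joint release_lever below 0.3 rad), for 0.1 s.
3. the lever is pressed down while both lids lie seated on the tin (value of joint release_lever above 0.62 rad and horizontal distance between inner_lid and tin_mouth below 0.004 m and z of inner_lid in the frame of tin below 0.082 m and z of cover in the frame of tin between 0.09 and 0.102 m), for 0.1 s.
4. the cover is lifted off in the gripper and the inner lid stays in the tin (z of cover in the frame of tin above 0.178 m and contact force between the fingers and cover above 0.5 N and z of inner_lid in the frame of tin below 0.082 m), for 0.2 s.
At the end, for the whole second after the job is handed in: The cover is held still and level (10 degrees), touching no lid, 80-160 mm above its seat, within 50 mm of the tin's axis; lever down (over 0.62 rad); the inner lid flat in the upright tin's mouth, within 4 mm of its axis and 3 mm of its seated height (all of step 4 and z of cover in the frame of tin below 0.26 m and horizontal distance between cover and tin_mouth below 0.05 m and angle between cover's own z axis and vertical below 0.17 rad and contact force between cover and inner_lid below 0.1 N and linear speed of each of cover, inner_lid below 0.02 m/s and value of joint release_lever above 0.62 rad and horizontal distance between inner_lid and tin_mouth below 0.004 m and z of inner_lid in the frame of tin above 0.075 m and angle between the z axis of inner_lid and the z axis of tin, either way round below 0.04 rad and angle between tin's own z axis and vertical below 0.03 rad); the arm keeps its last pose, push and grip.
It fails at once if the lever is released while the inner lid hangs in the air, or the inner lid rises again after the lids were uncoupled (value of joint release_lever above 0.5 rad and z of inner_lid in the frame of tin above 0.088 m).
It fails at once if the tin is pushed away (more than 30 mm) or tipped (distance of tin from where it was at the start of the episode above 0.03 m or angle between tin's own z axis and vertical above 0.15 rad).
It fails at once if a tool lying around is shifted by more than 30 mm (distance of any of tape_1, sanding_block, screwdriver_a, caliper from where it was at the start of the episode above 0.03 m).
It also fails if it takes over 58 s, if anything falls off the work surface, if the arm or the gripper's body presses on something with over 40 N, if the wrist force passes 120 N, or if a joint passes its speed limit or range.

## Working session

There is one attempt and no reset: what is moved stays moved. The work goes in short steps, Python scripts to look and compute and a tool call to move; the robot and the scene stay as the last step left them, time stands still between calls to the robot, and variables do not carry over. Pictures are saved under pics/ and viewed, at most 12 in all, crops included, and the job is handed in when it is done.

Besides the shell and the picture viewer there is one more tool, called after "Request:" as name(argument=value, ...) on one line, values as JSON. arm_command: Moves the arm, as the interface text tells. Its arguments: {"type":"object","properties":{"series":{"type":"array"},"force":{"type":"number"}},"required":["series"]}

```bash
mkdir -p pics; ls; python3 - <<'E'
from rig import robot, snapshot, camera_info, boxes_of
import cv2
for n in ("side","top"):
    im=snapshot(n); cv2.imwrite(f"pics/{n}0.png",cv2.resize(im[:,:,::-1],(768,576),interpolation=cv2.INTER_CUBIC)); cv2.imwrite(f"pics/{n}_raw.png",im[:,:,::-1])
    c=camera_info(n); print(n,c)
    for q in ("tin","cover","lever_pad","cover_head","inner_lid","tape_1","sanding_block","screwdriver_a","caliper"):
        print(q,[( [round(float(v)) for v in b["box"]],round(float(b["confidence"]),2)) for b in boxes_of(n,q)])
print(robot.observe())
E
```

```text
pics
side {'fx': 422.8659224158316, 'fy': 422.8659224158316, 'cx': 260.46498640133296, 'cy': 185.7156938493211, 'position': array([0.23498316, 0.99024584, 0.70714671]), 'rotation': array([-0.35972609,  2.54499244, -1.50250552])}
tin [([188, 254, 46, 39], 0.91), ([236, 208, 32, 32], 0.73), ([264, 240, 52, 60], 0.7)]
cover [([294, 184, 43, 38], 0.62)]
lever_pad [([305, 171, 15, 10], 0.43)]
cover_head [([291, 187, 41, 28], 0.57)]
inner_lid []
tape_1 [([304, 168, 29, 20], 0.62)]
sanding_block [([218, 189, 33, 14], 0.74)]
screwdriver_a [([295, 186, 41, 39], 0.62), ([329, 207, 57, 10], 0.6)]
caliper [([307, 290, 37, 61], 0.76)]
top {'fx': 499.79134926597357, 'fy': 499.79134926597357, 'cx': 259.3600273109496, 'cy': 199.51515798497897, 'position': array([ 0.41643646, -0.08017007,  1.56164017]), 'rotation': array([-2.19022373,  2.16624967, -0.10406394])}
tin [([191, 216, 47, 49], 0.98), ([245, 173, 28, 30], 0.92), ([159, 158, 35, 34], 0.61), ([299, 219, 46, 49], 0.41)]
cover [([300, 219, 52, 50], 0.95), ([190, 216, 46, 42], 0.21)]
lever_pad [([300, 224, 7, 22], 0.56)]
cover_head [([300, 218, 
[... 265 characters left out ...]
.78)]
{'t': 1.0, 'q': array([-1.38164827e+00,  1.04068846e-01,  9.72734042e-02,  1.56390475e+00,
       -6.36595307e-06,  1.35309210e+00]), 'qd': array([-8.80135338e-04,  8.38779839e-04,  2.21578090e-03,  4.61930413e-04,
       -3.17451541e-03,  3.24942851e-05]), 'joint_torque': array([-5.49542517e-05, -5.56760609e+01,  5.03782439e+01,  3.30194844e-04,
       -4.64042296e-04,  8.77610432e-06]), 'ee_pos': array([ 0.23744072, -0.5510404 ,  0.23133429]), 'eef_rot': array([ 3.07671945e+00,  6.34664008e-01, -1.21542678e-05]), 'force': array([ 0.20974575, -0.27150115,  0.063061  ]), 'wrist_torque': array([ 0.01366505, -0.02677747, -0.00301364]), 'grip_force': 0.0, 'grip_width': 0.0853651543399394}
```

View pics/top0.png

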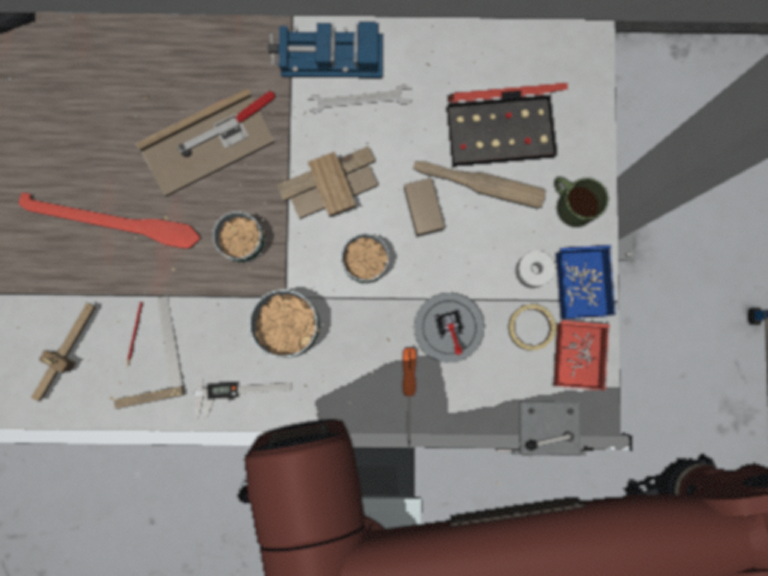

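View pics/side0.png

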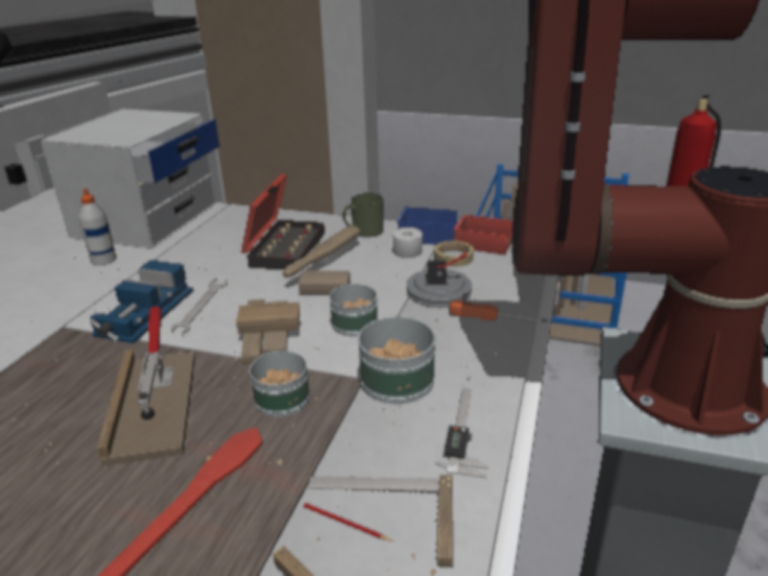

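```bash
cat > h.py <<'E'
import numpy as np, cv2
from scipy.spatial.transform import Rotation as R
from rig import camera_info
def proj(n,P):
    c=camera_info(n); p=(np.atleast_2d(P)-c["position"])@R.from_rotvec(c["rotation"]).as_matrix()
    return np.c_[c["fx"]*p[:,0]/p[:,2]+c["cx"], c["fy"]*p[:,1]/p[:,2]+c["cy"]]
def back(n,uv,z):
    c=camera_info(n); uv=np.atleast_2d(uv)
    d=np.c_[(uv[:,0]-c["cx"])/c["fx"],(uv[:,1]-c["cy"])/c["fy"],np.ones(len(uv))]@R.from_rotvec(c["rotation"]).as_matrix().T
    return c["position"]+d*((z-c["position"][2])/d[:,2])[:,None]
def circ(c,r,z,n=72):
    a=np.linspace(0,2*np.pi,n,endpoint=False); return np.c_[c[0]+r*np.cos(a),c[1]+r*np.sin(a),np.full(n,z)]
E
python3 - <<'E'
from h import *
for nm,uv,z in (("tin",(191,215.5),.095),("s1",(159,158),.06),("s2",(245,173),.06),("cover",(300,219),.03),("pad",(306,234),.094),("tape",(355,219),.025),("blk",(282,139),.034),("drv",(272,265),.01),("cal",(164,266),.0)):
    print(nm,back("top",uv,z)[0].round(4))
for n,boxs in (("top",((160,185,64,64),(262,180,80,80))),("side",((228,202,72,72),(258,146,72,72)))):
    im=cv2.imread(f"pics/{n}_raw.png")
    t=[cv2.resize(im[y:y+h,x:x+w],(396,396),interpolation=cv2.INTER_CUBIC) for x,y,w,h in boxs]
    cv2.imwrite(f"pics/crop_{n}.png",np.hstack(t))
a=cv2.imread("pics/crop_top.png");b=cv2.imread("pics/crop_side.png")
cv2.imwrite("pics/crop.png",cv2.resize(np.vstack([a,b]),(600,600)))
E
```

```text
tin [0.499  0.1122 0.095 ]
s1 [0.6746 0.2178 0.06  ]
s2 [ 0.6317 -0.0438  0.06  ]
cover [ 0.4956 -0.2136  0.03  ]
pad [ 0.4485 -0.2258  0.094 ]
tape [ 0.4977 -0.3836  0.025 ]
blk [ 0.7432 -0.1565  0.034 ]
drv [ 0.3539 -0.1296  0.01  ]
cal [0.3469 0.2046 0.    ]
```

View pics/crop.png

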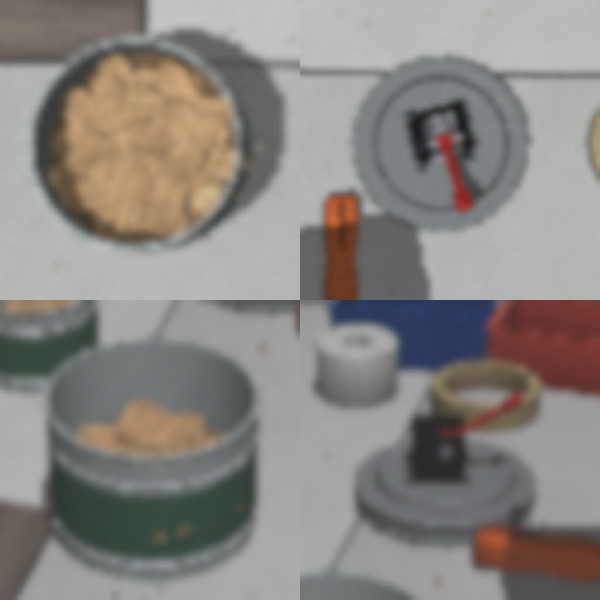

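```bash
cat >> h.py <<'E'
from scipy.ndimage import map_coordinates
from scipy.optimize import differential_evolution
def fitcirc(ims,c0,rings,s=.012):
    # rings: (r,z) list; maximise mean gradient magnitude on projected circles
    G={}
    for n,im in ims.items():
        g=cv2.GaussianBlur(im.astype(np.float32),(0,0),.7); G[n]=np.sqrt(sum(cv2.Sobel(g,cv2.CV_32F,*d)**2 for d in ((1,0),(0,1)))).sum(2)
    def f(c):
        v=0
        for n in ims:
            for r,z in rings:
                p=proj(n,circ(c,r,z)); v-=np.minimum(map_coordinates(G[n],[p[:,1],p[:,0]],order=1),250).mean()
        return v
    b=[(c0[0]-s,c0[0]+s),(c0[1]-s,c0[1]+s)]
    o=differential_evolution(f,b,seed=0,tol=1e-6); return o.x.round(4),round(o.fun,1)
E
python3 - <<'E'
from h import *
I={n:cv2.imread(f"pics/{n}_raw.png") for n in("top","side")}
for k in (["top"],["side"],["top","side"]):
    ims={n:I[n] for n in k}
    print(k,"tin",fitcirc(ims,(.499,.112),[(.0665,.095)]),fitcirc(ims,(.499,.112),[(.0665,.095),(.064,.095)]),"cover",fitcirc(ims,(.4956,-.2136),[(.073,.030)]))
im=I["top"].astype(int); m=(im[:,:,2]>130)&(im[:,:,1]<90)
y,x=np.nonzero(m[190:250,280:325]); y+=190;x+=280; print(len(x)); i=y>=y.max()-4
print(x[i].mean(),y[i].mean(), x.min(),x.max(),y.min(),y.max())
for d in (8,11,14,17,20):
    a=np.radians(d);c=np.array([.4956,-.2136,.019]); L=lambda s,h:c+np.array([s*np.cos(a),s*np.sin(a),h])
    print(d,proj("top",[L(-.047,.075),L(0,.037)]).round(1).tolist(),proj("side",[L(-.047,.075),L(0,.037)]).round(1).tolist())
im=I["side"].astype(int); m=(im[:,:,2]>130)&(im[:,:,1]<90)
y,x=np.nonzero(m[160:190,285:315]); y+=160;x+=285;i=x>=x.max()-3; print(x[i].mean(),y[i].mean(),x.max())
E
```

```text
Traceback (most recent call last):
  File "h.py", line 27, in fitcirc
    o=differential_evolution(f,b,seed=0,tol=1e-6); return o.x.round(4),round(o.fun,1)
  File "h.py", line 24, in f
    p=proj(n,circ(c,r,z)); v-=np.minimum(map_coordinates(G[n],[p[:,1],p[:,0]],order=1),250).mean()
  File "h.py", line 5, in proj
    c=camera_info(n); p=(np.atleast_2d(P)-c["position"])@R.from_rotvec(c["rotation"]).as_matrix()
ValueError: time passes only in moves, steps and waits
```

```bash
sed -i 's/^from rig import camera_info/import rig, functools\ncamera_info=functools.cache(rig.camera_info)/' h.py
cat > m.py <<'E'
from h import *
I={n:cv2.imread(f"pics/{n}_raw.png") for n in("top","side")}
for k in (["top"],["side"],["top","side"]):
    ims={n:I[n] for n in k}
    print(k,"tin",fitcirc(ims,(.499,.112),[(.0665,.095)]),fitcirc(ims,(.499,.112),[(.0665,.095),(.064,.095)]),"cover",fitcirc(ims,(.4956,-.2136),[(.073,.030)]))
im=I["top"].astype(int); m=(im[:,:,2]>130)&(im[:,:,1]<90)
y,x=np.nonzero(m[190:250,280:325]); y+=190;x+=280; print(len(x)); i=y>=y.max()-4
print(x[i].mean(),y[i].mean(), x.min(),x.max(),y.min(),y.max())
for d in (8,11,14,17,20):
    a=np.radians(d);c=np.array([.4956,-.2136,.019]); L=lambda s,h:c+np.array([s*np.cos(a),s*np.sin(a),h])
    print(d,proj("top",[L(-.047,.075),L(0,.037)]).round(1).tolist(),proj("side",[L(-.047,.075),L(0,.037)]).round(1).tolist())
im=I["side"].astype(int); m=(im[:,:,2]>130)&(im[:,:,1]<90)
y,x=np.nonzero(m[160:190,285:315]); y+=160;x+=285;i=x>=x.max()-3; print(x[i].mean(),y[i].mean(),x.max())
E
python3 m.py
```

```text
['top'] tin (array([0.4985, 0.1173]), np.float64(-242.7)) (array([0.4969, 0.1196]), np.float64(-482.2)) cover (array([ 0.5007, -0.2118]), np.float64(-247.0))
['side'] tin (array([0.5036, 0.1198]), np.float64(-228.1)) (array([0.5034, 0.1203]), np.float64(-453.3)) cover (array([ 0.4977, -0.2016]), np.float32(-216.4))
['top', 'side'] tin (array([0.5037, 0.1204]), np.float32(-462.7)) (array([0.5037, 0.12  ]), np.float32(-917.5)) cover (array([ 0.4995, -0.2081]), np.float32(-399.2))
49
304.55555555555554 233.16666666666666 299 307 216 235
8 [[304.1, 233.8], [300.7, 218.6]] [[308.5, 169.7], [293.7, 179.3]]
11 [[304.9, 233.7], [300.7, 218.6]] [[308.5, 169.4], [293.7, 179.3]]
14 [[305.7, 233.5], [300.7, 218.6]] [[308.5, 169.0], [293.7, 179.3]]
17 [[306.5, 233.3], [300.7, 218.6]] [[308.4, 168.7], [293.7, 179.3]]
20 [[307.3, 233.0], [300.7, 218.6]] [[308.3, 168.4], [293.7, 179.3]]
308.8 169.4 310
```

```bash
sed -i 's/np.minimum(map_coordinates(G\[n\],\[p\[:,1\],p\[:,0\]\],order=1),250)/np.sqrt(map_coordinates(G[n],[p[:,1],p[:,0]],order=1))/' h.py
cat > m2.py <<'E'
from h import *
I={n:cv2.imread(f"pics/{n}_raw.png") for n in("top","side")}
for k in (["top"],["side"],["top","side"]):
    ims={n:I[n] for n in k}
    print(k,"tin",[fitcirc(ims,(.499,.115),r) for r in ([(.0665,.095)],[(.0665,.095),(.064,.095)])],"cover",[fitcirc(ims,(.4956,-.2116),[(.073,z)]) for z in (.03,.02,.01)])
def ov(n,box,rings,f):
    x,y,w,h=box; s=396/w; o=cv2.resize(I[n][y:y+h,x:x+w],(396,396),interpolation=cv2.INTER_CUBIC)
    for (c,r,z,col) in rings:
        p=(proj(n,circ(c,r,z))-[x-.5,y-.5])*s-.5
        for u in p: cv2.circle(o,tuple(int(v) for v in u.round()),1,col,-1)
    return o
T=(.499,.1135);C=(.4965,-.213)
rt=[(T,.0665,.095,(0,0,255)),(T,.0665,0,(255,0,0))]; rc=[(C,.073,.03,(0,0,255)),(C,.073,.005,(255,0,0))]
a=np.hstack([ov("top",(160,185,64,64),rt,0),ov("top",(268,186,66,66),rc,0)]);b=np.hstack([ov("side",(228,202,72,72),rt,0),ov("side",(258,146,72,72),rc,0)])
cv2.imwrite("pics/ov.png",cv2.resize(np.vstack([a,b]),(600,600)))
E
python3 m2.py
```

```text
['top'] tin [(array([0.5025, 0.1188]), np.float64(-21.2)), (array([0.4999, 0.1182]), np.float64(-43.3))] cover [(array([ 0.5003, -0.2117]), np.float32(-19.1)), (array([ 0.5009, -0.2126]), np.float64(-19.0)), (array([ 0.5015, -0.2133]), np.float64(-18.8))]
['side'] tin [(array([0.5029, 0.1207]), np.float64(-17.1)), (array([0.5021, 0.1202]), np.float64(-33.8))] cover [(array([ 0.4968, -0.1996]), np.float64(-16.0)), (array([ 0.4995, -0.2127]), np.float64(-16.7)), (array([ 0.499 , -0.2061]), np.float64(-16.6))]
['top', 'side'] tin [(array([0.5027, 0.1191]), np.float32(-38.3)), (array([0.5008, 0.1186]), np.float64(-76.4))] cover [(array([ 0.5   , -0.2107]), np.float64(-31.2)), (array([ 0.5009, -0.2125]), np.float64(-35.7)), (array([ 0.5013, -0.2133]), np.float64(-35.1))]
```

View pics/ov.png

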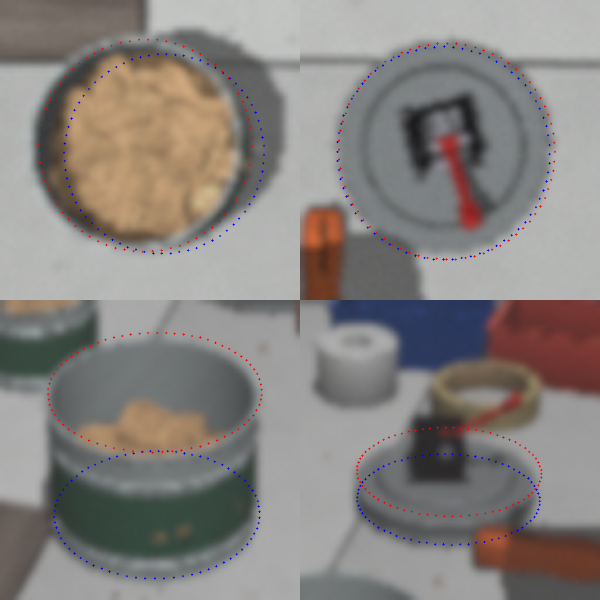

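The tin meant is the large one at (191,215) in the top picture. The small tins at (159,158) and (245,173) are look-alikes. The cover is the only one, at (300,219), next to the tape rolls at (355,219) and (357,179). The fits give the tin at (0.501, 0.1185) and the cover at (0.501, -0.2125), with a yaw of about 11°. Moving to hover over the head.

Request:
arm_command(series=[1,38,-20.5,0,0,0,0,1,38,-20.5,0,0,0,0,1,38,-20.5,0,0,0,0,1,38,-20.5,0,0,0,0,1,38,-20.5,0,0,0,0,1,38,-20.5,0,0,0,0,1,38,-20.5,0,0,0,0,1,38,-20.5,0,0,0,0,1,38,-20.5,0,0,0,0,1,38,-20.5,0,0,0,0,1,0,0,30,0,0,6.2,1,0,0,30,0,0,6.2,1,0,0,0,0,0,0,1,0,0,0,0,0,0,1,0,0,0,0,0,0], force=40)

```text
t: 2.25
ee_pos: [0.4961, -0.2249, 0.1729]
eef_rot: [3.126, 0.303, 0.001]
force: [0.2, -0.3, 0.7]
grip_width: 0.0855
grip_force: 0.0
```

```bash
cat >> h.py <<'E'
def todo(target,yaw=None):
    s=rig.robot.observe(); M=R.from_rotvec(s["eef_rot"]); d=M.inv().apply(np.array(target)-s["ee_pos"])*1e3
    x=M.apply([1,0,0]); y=np.degrees(np.arctan2(x[1],x[0]))
    print("t",round(s["t"],2),"pos",s["ee_pos"].round(4),"yaw",y.round(1),"toolz",M.apply([0,0,1]).round(3),"tool shift mm",d.round(1),"force",s["force"].round(1),"grip",round(s["grip_force"],1),round(s["grip_width"],4))
def grab(n,tag):
    im=rig.snapshot(n)[:,:,::-1].copy(); cv2.imwrite(f"pics/{n}_{tag}.png",im); return im
E
python3 - <<'E'
from h import *
todo((.5047,-.2117,.033))
im=grab("side","hov"); x,y,w,h=240,90,100,110
a=cv2.resize(im[y:y+h,x:x+w],(500,550),interpolation=cv2.INTER_CUBIC); cv2.imwrite("pics/hov.png",a)
E
```

```text
t 2.25 pos [ 0.4961 -0.2249  0.1729] yaw 11.1 toolz [ 0.001 -0.001 -1.   ] tool shift mm [ 10.9 -11.4 139.9] force [ 0.2 -0.3  0.7] grip 0.0 0.0855
```

View pics/hov.png

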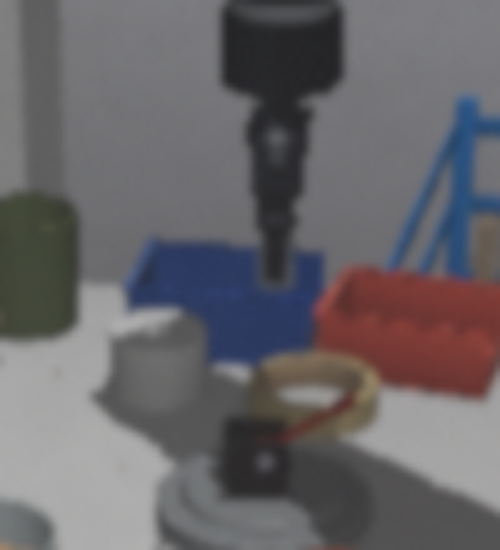

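The picture shows the fingers at (273,280) and the head centred at (255,455). The planned 11 mm along +x closes that offset.

Request:
arm_command(series=[1,5.5,-5.7,0,0,0,0,1,5.4,-5.7,0,0,0,0,1,0,0,30,0,0,0,1,0,0,0,30,0,0,0,1,0,0,30,0,0,0,1,0,0,20,0,0,0,1,0,0,15,0,0,0,1,0,0,10,0,0,0,1,0,0,5,0,0,0,1,0,0,0,0,0,0,1,0,0,0,0,0,0])

```text
invalid input at $.series: expected a multiple of 7 numbers
```

Request:
arm_command(series=[1,5.5,-5.7,0,0,0,0,1,5.4,-5.7,0,0,0,0,1,0,0,30,0,0,0,1,0,0,30,0,0,0,1,0,0,30,0,0,0,1,0,0,20,0,0,0,1,0,0,15,0,0,0,1,0,0,10,0,0,0,1,0,0,5,0,0,0,1,0,0,0,0,0,0,1,0,0,0,0,0,0])

```text
t: 3.22
ee_pos: [0.5051, -0.2113, 0.0323]
eef_rot: [3.126, 0.299, 0.002]
force: [0.2, 0.4, -0.0]
grip_width: 0.0855
grip_force: 0.0
```

```bash
python3 -c "
from h import *
todo((.5047,-.2117,.033))"
```

```text
t 3.22 pos [ 0.5051 -0.2113  0.0323] yaw 10.9 toolz [ 0.001 -0.001 -1.   ] tool shift mm [-0.5  0.3 -0.7] force [ 0.2  0.4 -0. ] grip 0.0 0.0855
```

Close on the head.

Request:
arm_command(series=[-0.3,0,0,0,0,0,0,-0.6,0,0,0,0,0,0,-1,0,0,0,0,0,0,-1,0,0,0,0,0,0,-1,0,0,0,0,0,0,-1,0,0,0,0,0,0,-1,0,0,0,0,0,0,-1,0,0,0,0,0,0,-1,0,0,0,0,0,0,-1,0,0,0,0,0,0], force=60)

```text
t: 4.05
ee_pos: [0.5049, -0.2113, 0.0321]
eef_rot: [3.127, 0.299, 0.002]
force: [-0.6, 0.3, 5.7]
grip_width: 0.0366
grip_force: 61.3
```

```bash
python3 -c "
from h import *
todo((.5047,-.2117,.033))"
```

```text
t 4.05 pos [ 0.5049 -0.2113  0.0321] yaw 10.9 toolz [ 0.001 -0.001 -1.   ] tool shift mm [-0.3  0.3 -0.9] force [-0.6  0.3  5.7] grip 61.3 0.0366
```

Request:
arm_command(series=[-1,0,0,-5,0,0,0,-1,0,0,-10,0,0,0,-1,0,0,-20,0,0,0,-1,0,0,-25,0,0,0,-1,0,0,-25,0,0,0,-1,0,0,-25,0,0,0,-1,0,0,-25,0,0,0,-1,0,0,-15,0,0,0,-1,0,0,0,0,0,0,-1,0,0,0,0,0,0,-1,0,0,0,0,0,0])

```text
t: 4.97
ee_pos: [0.5038, -0.2106, 0.1797]
eef_rot: [-3.126, -0.298, 0.003]
force: [0.6, 0.5, -7.2]
grip_width: 0.0369
grip_force: 60.2
```

```bash
python3 -c "
from h import *
todo((.505,.1195,.2))"
```

```text
t 4.97 pos [ 0.5038 -0.2106  0.1797] yaw 10.9 toolz [-0.002  0.001 -1.   ] tool shift mm [  63.6 -323.9  -19.9] force [ 0.6  0.5 -7.2] grip 60.2 0.0369
```

Request:
arm_command(series=[-1,3,-15,0,0,0,0,-1,5,-25,0,0,0,0,-1,6.7,-34,0,0,0,0,-1,6.7,-34,0,0,0,0,-1,6.7,-34,0,0,0,0,-1,6.7,-34,0,0,0,0,-1,6.7,-34,0,0,0,0,-1,6.7,-34,0,0,0,0,-1,6.7,-34,0,0,0,0,-1,5,-26,0,0,0,0,-1,2.7,-14,0,0,0,0,-1,1.2,-6,0,0,0,0,-1,0,0,0,0,0,0,-1,0,0,0,0,0,0,-1,0,0,0,0,0,0])

```text
t: 6.22
ee_pos: [0.5056, 0.1183, 0.1807]
eef_rot: [3.127, 0.297, -0.001]
force: [-0.2, -0.2, -7.5]
grip_width: 0.0367
grip_force: 60.6
```

```bash
cat > m3.py <<'E'
from h import *
todo((.5049,.1193,.1797))
I={n:grab(n,"over") for n in("top","side")}
s=rig.robot.observe()["ee_pos"]; zc=s[2]-.014+.003   # cover origin approx
T=(.501,.1185);a=np.radians(10.9);C=(s[0]-.004*np.cos(a),s[1]-.004*np.sin(a))
out=[]
for n,b in (("top",(150,160,90,90)),("side",(215,150,100,100))):
    x,y,w,h=b; k=5;o=cv2.resize(I[n][y:y+h,x:x+w],None,fx=k,fy=k,interpolation=cv2.INTER_CUBIC)
    for c,r,z,col in ((T,.0665,.095,(0,0,255)),(T,.0665,0,(0,0,255)),(C,.073,zc,(255,0,0)),(C,.066,zc-.003,(0,255,255)),(C,.0555,zc-.019,(0,255,255))):
        for u in (proj(n,circ(c,r,z))-[x-.5,y-.5])*k-.5: cv2.circle(o,tuple(int(v) for v in u.round()),1,col,-1)
    out.append(cv2.resize(o,(400,400)))
cv2.imwrite("pics/over.png",np.hstack(out))
E
python3 m3.py
```

```text
t 6.22 pos [0.5056 0.1183 0.1807] yaw 10.9 toolz [-0.001 -0.    -1.   ] tool shift mm [-0.5 -1.1  1. ] force [-0.2 -0.2 -7.5] grip 60.6 0.0367
```

View pics/over.png

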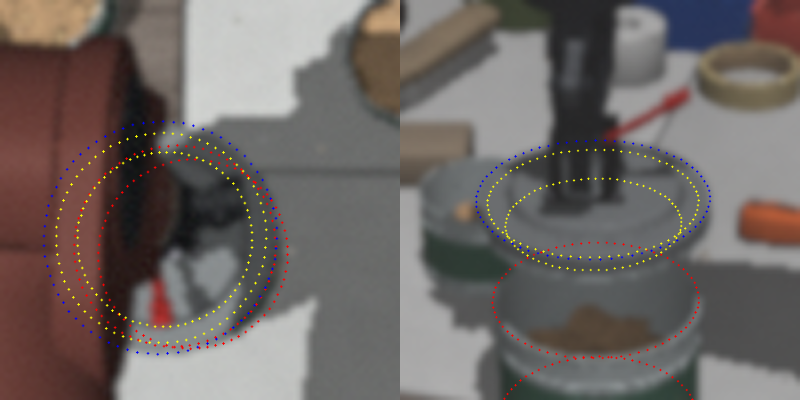

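The side picture shows the pair hanging level at about (597,210), over the mouth of the tin at (596,300). The cover is about 1 mm off in x and about 1.5 mm in y, so I will nudge it and come down to just above the rim.

Request:
arm_command(series=[-1,1.2,-1.3,10,0,0,0,-1,0,0,15,0,0,0,-1,0,0,12,0,0,0,-1,0,0,6,0,0,0,-1,0,0,0,0,0,0,-1,0,0,0,0,0,0])

```text
t: 6.82
ee_pos: [0.5065, 0.1206, 0.1379]
eef_rot: [3.127, 0.298, -0.001]
force: [-0.2, -0.3, -6.4]
grip_width: 0.0366
grip_force: 60.5
```

```bash
python3 - <<'E'
from h import *
todo((.5055,.1208,.111))
im=grab("side","near"); x,y,w,h=228,180,76,76
cv2.imwrite("pics/near.png",cv2.resize(im[y:y+h,x:x+w],(600,600),interpolation=cv2.INTER_CUBIC))
E
```

```text
t 6.82 pos [0.5065 0.1206 0.1379] yaw 10.9 toolz [-0.001 -0.    -1.   ] tool shift mm [-0.9 -0.4 26.9] force [-0.2 -0.3 -6.4] grip 60.5 0.0366
```

View pics/near.png

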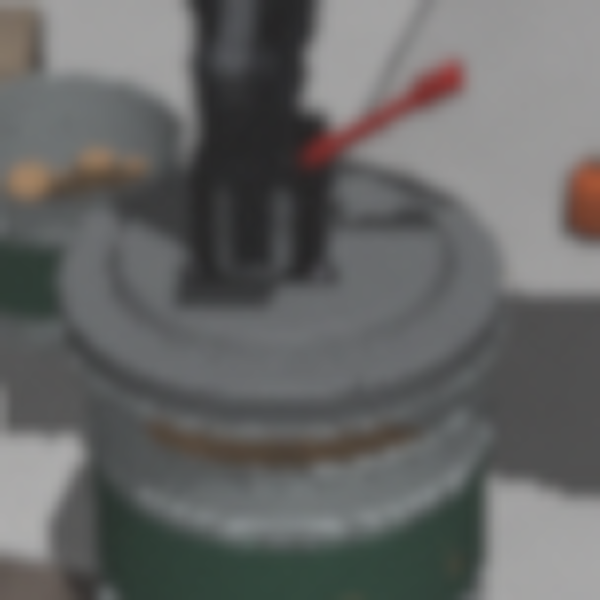

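The picture shows the cover's edges at columns 62 and 500, and the tin's at about 85 and 493. I'll compare the centres through the calibration.

```bash
python3 - <<'E'
from h import *
im=cv2.imread("pics/side_near.png")
def ext(c,r,z):
    p=proj("side",circ(c,r,z,360)); return p[:,0].min().round(2),p[:,0].max().round(2),p[:,1].max().round(2)
for nm,c,r,z in (("tin rim",(.501,.1185),.0665,.095),("tin band",(.501,.1185),.0655,.06),("cover pl",(.501,.1185),.073,.127),("cover skirt",(.501,.1185),.073,.112)):
    e=ext(c,r,z); print(nm,e,"crop",[round(float((v-o)*7.895),0) for v,o in zip(e,(228,228,180))])
d=proj("side",[[.501,.1185,.12],[.511,.1185,.12],[.501,.1285,.12]]); print((d-d[0]).round(2))
E
```

```text
tin rim (np.float64(237.67), np.float64(289.18), np.float64(239.09)) crop [76.0, 483.0, 467.0]
tin band (np.float64(238.65), np.float64(288.61), np.float64(250.32)) crop [84.0, 479.0, 555.0]
cover pl (np.float64(234.56), np.float64(291.92), np.float64(229.8)) crop [52.0, 505.0, 393.0]
cover skirt (np.float64(234.84), np.float64(291.82), np.float64(234.94)) crop [54.0, 504.0, 434.0]
[[ 0.    0.  ]
 [-3.74 -0.55]
 [-1.11  2.07]]
```

Request:
arm_command(series=[-1,-1.5,0,3,0,0,0,-1,0,0,4,0,0,0,-1,0,0,3,0,0,0,-1,0,0,3,0,0,0,-1,0,0,2,0,0,0,-1,0,0,2,0,0,0,-1,0,0,0,0,0,0,-1,0,0,0,0,0,0])

```text
t: 7.53
ee_pos: [0.5052, 0.1204, 0.1212]
eef_rot: [3.127, 0.299, -0.0]
force: [0.6, -0.6, -5.1]
grip_width: 0.0361
grip_force: 60.7
```

Request:
arm_command(series=[-1,0,0,2,0,0,0,-1,0,0,2,0,0,0,-1,0,0,0,0,0,0,-1,0,0,0,0,0,0])

```text
t: 7.87
ee_pos: [0.5051, 0.1204, 0.1171]
eef_rot: [3.127, 0.299, -0.0]
force: [1.0, 0.3, -5.6]
grip_width: 0.0366
grip_force: 60.7
```

Request:
arm_command(series=[-1,0,0,2,0,0,0,-1,0,0,2,0,0,0,-1,0,0,0,0,0,0,-1,0,0,0,0,0,0])

```text
t: 8.2
ee_pos: [0.5052, 0.1204, 0.1131]
eef_rot: [3.127, 0.298, -0.0]
force: [-0.2, 0.7, -6.2]
grip_width: 0.0368
grip_force: 60.7
```

Request:
arm_command(series=[-1,0,0,1,0,0,0,-1,0,0,0,0,0,0,-1,0,0,1,0,0,0,-1,0,0,0,0,0,0,-1,0,0,0,0,0,0])

```text
t: 8.62
ee_pos: [0.5054, 0.1204, 0.1114]
eef_rot: [3.127, 0.299, 0.0]
force: [0.1, -0.5, -4.1]
grip_width: 0.0369
grip_force: 61.0
```

Request:
arm_command(series=[-1,0,0,0.7,0,0,0,-1,0,0,0,0,0,0,-1,0,0,0,0,0,0])

```text
t: 8.87
ee_pos: [0.5055, 0.1204, 0.1111]
eef_rot: [3.127, 0.299, 0.001]
force: [-1.6, 0.6, 2.6]
grip_width: 0.0369
grip_force: 61.4
```

Seated: the height is as predicted and the weight has come off the wrist. Release, rise, shut the fingers and shift over the lever pad.

Request:
arm_command(series=[-0.2,0,0,0,0,0,0,0.2,0,0,0,0,0,0,0.7,0,0,0,0,0,0,1,0,0,0,0,0,0,1,0,0,0,0,0,0,1,0,0,0,0,0,0,1,0,0,0,0,0,0,1,0,0,0,0,0,0,1,0,0,-5,0,0,0,1,0,0,-15,0,0,0,1,0,0,-25,0,0,0,1,0,0,-25,0,0,0,1,0,0,-20,0,0,0,-1,0,0,0,0,0,0,-1,0,0,0,0,0,0,-1,0,0,0,0,0,0,-1,0,0,0,0,0,0,-1,0,0,0,0,0,0])

```text
t: 10.37
ee_pos: [0.5047, 0.1204, 0.1995]
eef_rot: [-3.127, -0.299, 0.003]
force: [0.1, -0.0, -0.8]
grip_width: 0.0256
grip_force: 0.0
```

```bash
python3 - <<'E'
from h import *
todo((.4535,.110,.19))
im=grab("side","seat"); x,y,w,h=220,140,100,110
cv2.imwrite("pics/seat.png",cv2.resize(im[y:y+h,x:x+w],(500,550),interpolation=cv2.INTER_CUBIC))
a=np.radians(10.9)
e=rig.robot.observe()["ee_pos"]
for r in (.048,.044): print(((.5055-.0039-r*np.cos(a)).round(4),(.1204-.0008-r*np.sin(a)).round(4)))
E
```

```text
t 10.37 pos [0.5047 0.1204 0.1995] yaw 10.9 toolz [-0.002 -0.    -1.   ] tool shift mm [-52.2   0.5   9.6] force [ 0.1 -0.  -0.8] grip 0.0 0.0256
(np.float64(0.4545), np.float64(0.1105))
(np.float64(0.4584), np.float64(0.1113))
```

View pics/seat.png

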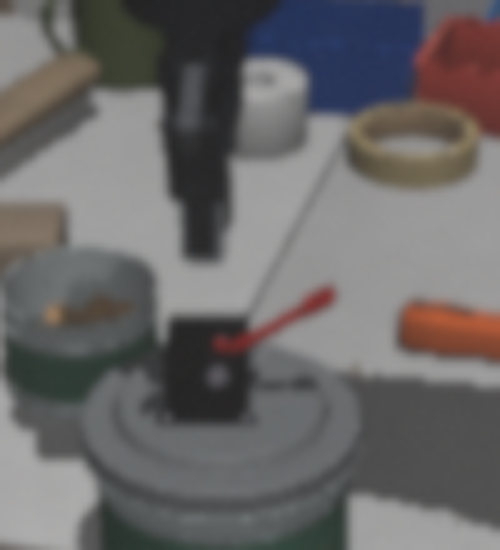

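The picture shows the cover flat on the tin, the lever up with its pad at (320,298), and the fingers clear at (200,255).

Request:
arm_command(series=[-1,-15,0,0,0,0,0,-1,-20,0,0,0,0,0,-1,-16,0,0,0,0,0,-1,0,0,0,0,0,0,-1,0,0,12,0,0,0,-1,0,0,8,0,0,0,-1,0,0,6,0,0,0,-1,0,0,6,0,0,0,-1,0,0,6,0,0,0,-1,0,0,6,0,0,0,-1,0,0,6,0,0,0,-1,0,0,5,0,0,0,-1,0,0,0,0,0,0])

```text
t: 11.5
ee_pos: [0.4548, 0.1108, 0.1443]
eef_rot: [-3.127, -0.298, 0.002]
force: [0.5, 0.2, -0.5]
grip_width: 0.0002
grip_force: 0.0
```

```bash
python3 -c "
from h import *
todo((.4545,.1105,.1335))"
```

```text
t 11.5 pos [0.4548 0.1108 0.1443] yaw 10.9 toolz [-0.001 -0.    -1.   ] tool shift mm [-0.3  0.2 10.8] force [ 0.5  0.2 -0.5] grip 0.0 0.0002
```

Request:
arm_command(series=[-1,0,0,3,0,0,0,-1,0,0,3,0,0,0,-1,0,0,2,0,0,0])

```text
t: 11.75
ee_pos: [0.4552, 0.1107, 0.1374]
eef_rot: [3.127, 0.299, -0.0]
force: [-1.2, -0.7, 0.4]
grip_width: 0.0005
grip_force: 0.8
```

```bash
python3 - <<'E'
from h import *
todo((.4545,.1105,.1335))
im=grab("side","press"); x,y,w,h=220,140,100,110
cv2.imwrite("pics/press.png",cv2.resize(im[y:y+h,x:x+w],(500,550),interpolation=cv2.INTER_CUBIC))
E
```

```text
t 11.75 pos [0.4552 0.1107 0.1374] yaw 10.9 toolz [ 0. -0. -1.] tool shift mm [-0.7  0.1  3.9] force [-1.2 -0.7  0.4] grip 0.8 0.0005
```

View pics/press.png

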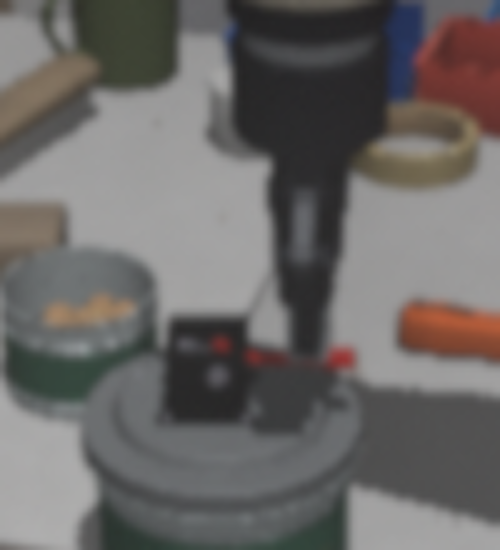

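The lever is coming down under the fingertip at (310,350) and is now about level, so I press on to the stop.

Request:
arm_command(series=[-1,0,0,2,0,0,0,-1,0,0,1,0,0,0,-1,0,0,0,0,0,0])

```text
t: 12.05
ee_pos: [0.4553, 0.1107, 0.1345]
eef_rot: [3.127, 0.299, 0.0]
force: [0.5, -0.2, 0.1]
grip_width: -0.0003
grip_force: 0.2
```

Request:
arm_command(series=[-1,0,0,1,0,0,0,-1,0,0,0,0,0,0,-1,0,0,0,0,0,0])

```text
t: 12.3
ee_pos: [0.4553, 0.1108, 0.1336]
eef_rot: [3.127, 0.299, 0.0]
force: [0.9, -0.4, 2.1]
grip_width: 0.0001
grip_force: 0.5
```

Request:
arm_command(series=[-1,0,0,1,0,0,0,-1,0,0,0.5,0,0,0,-1,0,0,0,0,0,0])

```text
t: 12.55
ee_pos: [0.4554, 0.1108, 0.1324]
eef_rot: [3.127, 0.299, 0.001]
force: [-1.1, -0.4, 2.5]
grip_width: 0.0001
grip_force: 1.9
```

Request:
arm_command(series=[-1,0,0,1,0,0,0,-1,0,0,0,0,0,0,-1,0,0,0,0,0,0])

```text
t: 12.8
ee_pos: [0.4555, 0.1108, 0.132]
eef_rot: [3.127, 0.299, 0.002]
force: [-3.1, -0.6, 10.1]
grip_width: -0.0001
grip_force: 4.7
```

Request:
arm_command(series=[-1,0,0,1,0,0,0,-1,0,0,0,0,0,0,-1,0,0,0,0,0,0])

```text
t: 13.05
ee_pos: [0.4555, 0.1108, 0.1316]
eef_rot: [3.127, 0.299, 0.002]
force: [-6.1, -0.9, 15.4]
grip_width: -0.0001
grip_force: 7.7
```

Firm stop: 15 N at the predicted height. Up, back over the head, open.

Request:
arm_command(series=[-1,0,0,-5,0,0,0,-1,0,0,-15,0,0,0,-1,0,0,-25,0,0,0,1,0,0,-25,0,0,0,1,15,0,0,0,0,0,1,20,0,0,0,0,0,1,16,0,0,0,0,0,1,0,0,0,0,0,0,1,0,0,0,0,0,0,1,0,0,0,0,0,0,1,0,0,0,0,0,0])

```text
t: 13.97
ee_pos: [0.5046, 0.1204, 0.2]
eef_rot: [3.127, 0.299, -0.001]
force: [0.1, 0.1, -0.0]
grip_width: 0.0857
grip_force: 0.0
```

```bash
python3 - <<'E'
from h import *
todo((.5053,.1204,.1115))
im=grab("side","re"); x,y,w,h=220,140,100,110
cv2.imwrite("pics/re.png",cv2.resize(im[y:y+h,x:x+w],(500,550),interpolation=cv2.INTER_CUBIC))
E
```

```text
t 13.97 pos [0.5046 0.1204 0.2   ] yaw 10.9 toolz [-0.001 -0.    -1.   ] tool shift mm [ 0.8  0.1 88.5] force [ 0.1  0.1 -0. ] grip 0.0 0.0857
```

View pics/re.png

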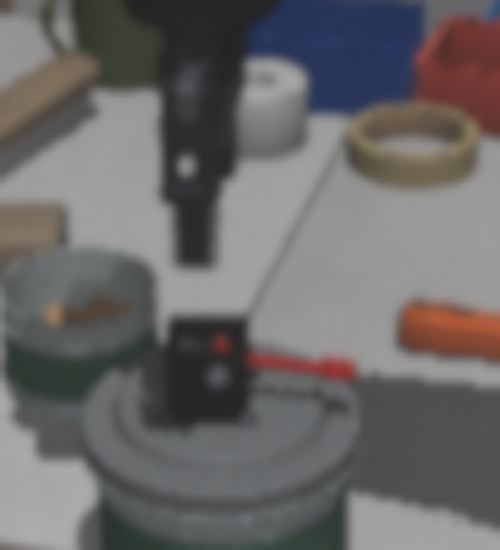

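The lever lies down, with its pad at (338,368) just below level, and the cover is still seated. Regrip.

Request:
arm_command(series=[1,0.8,0,20,0,0,0,1,0,0,25,0,0,0,1,0,0,20,0,0,0,1,0,0,13,0,0,0,1,0,0,8,0,0,0,1,0,0,2,0,0,0,0,0,0,0,0,0,0,-0.5,0,0,0,0,0,0,-1,0,0,0,0,0,0,-1,0,0,0,0,0,0,-1,0,0,0,0,0,0,-1,0,0,0,0,0,0,-1,0,0,0,0,0,0,-1,0,0,0,0,0,0,-1,0,0,0,0,0,0])

```text
t: 15.27
ee_pos: [0.5068, 0.1207, 0.1134]
eef_rot: [3.127, 0.299, 0.003]
force: [0.2, 0.8, 6.2]
grip_width: 0.0366
grip_force: 59.6
```

Request:
arm_command(series=[-1,0,0,-1,0,0,0,-1,0,0,-1,0,0,0,-1,0,0,-2,0,0,0,-1,0,0,-1,0,0,0,-1,0,0,0,0,0,0,-1,0,0,0,0,0,0])

```text
t: 15.77
ee_pos: [0.506, 0.1205, 0.117]
eef_rot: [3.127, 0.299, -0.0]
force: [0.6, 0.4, -3.6]
grip_width: 0.0367
grip_force: 59.3
```

Only 3.6 N, so the cover is alone. Lift to 12 cm.

Request:
arm_command(series=[-1,0,0,-4,0,0,0,-1,0,0,-8,0,0,0,-1,0,0,-12,0,0,0,-1,0,0,-18,0,0,0,-1,0,0,-22,0,0,0,-1,0,0,-22,0,0,0,-1,0,0,-16,0,0,0,-1,0,0,-9,0,0,0,-1,0,0,-4,0,0,0,-1,0,0,0,0,0,0,-1,0,0,0,0,0,0,-1,0,0,0,0,0,0,-1,0,0,0,0,0,0,-1,0,0,0,0,0,0,-1,0,0,0,0,0,0])

```text
t: 17.02
ee_pos: [0.5058, 0.1206, 0.2315]
eef_rot: [-3.127, -0.299, 0.001]
force: [0.4, -0.1, -3.7]
grip_width: 0.0363
grip_force: 59.5
```

```bash
python3 - <<'E'
from h import *
todo((.5053,.1204,.232))
im=grab("side","fin"); x,y,w,h=215,110,110,150
cv2.imwrite("pics/fin.png",cv2.resize(im[y:y+h,x:x+w],(440,600),interpolation=cv2.INTER_CUBIC))
E
```

```text
t 17.02 pos [0.5058 0.1206 0.2315] yaw 10.9 toolz [-0.001 -0.    -1.   ] tool shift mm [-0.5  0.1 -0.5] force [ 0.4 -0.1 -3.7] grip 59.5 0.0363
```

View pics/fin.png

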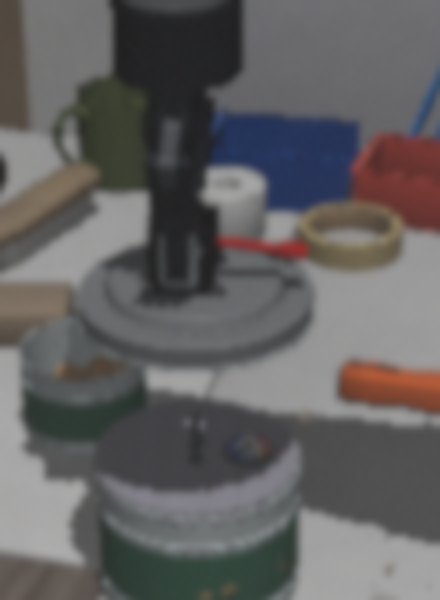

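The cover hangs level at (195,290), and the inner lid, with its eye and gauge at (245,445), sits flat in the tin. Handing in.

```bash
python3 -c "
from rig import robot
print(robot.hand_in())"
```

```text
the job is handed in; nothing more can be done
None
```

The job is handed in at about 17 s: the inner lid sits flat in the tin, the lever is down, and the cover is held level about 12 cm above its seat over the tin; the hand-in gave no verdict.

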